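# Pump a filtration vessel up to pressure

### The arm

A 6-joint arm with a two-finger parallel gripper is mounted at the origin on the work surface. World frame = base frame: x ahead of the robot, y to its left, z up, the work surface at z = 0. Lengths are in m, angles in rad, forces in N, time in s.
With the tool pointing down it reaches from about 0.25 to 0.725 m from the base axis. Payload 4 kg.
Tool frame: the origin (TCP) lies midway between the tips of the shut fingers; the grasp point (between the pads) lies 19 mm behind it; z points along the fingers, y is the direction in which the jaws open and shut (so a half turn about z gives the same grasp; the last joint's range is limited). The gripper opens to 85 mm and grips with 20 to 120 N. Pads are 22 mm wide; open, the fingers measure 114 mm over their backs; the gripper's body (76 mm by 85 mm) begins 54 mm behind the grasp point. The pads swing forward as they close: fully open they stand 13 mm farther back than shut.
Start: joints at [-1.115, 0.241, 0.005, 1.335, 0, 1.571], TCP at [0.22, -0.449, 0.231] pointing down, gripper open.
Joint ranges: [-2.72, 2.72], [-1.05, 1.87], [-1.09, 1.28], [-1.99, 2.15], [-1.42, 1.44], [-3.14, 3.14]. Speed limits (rad/s): [2.79, 2.79, 3.14, 3.14, 3.14, 3.14].

### API

Orientations are given as a unit quaternion [x, y, z, w].
In Python, from workcell import monitor, cams, order gives the robot as it stands.
- The arm moves only by the tool send_rows, never from a script. Its argument "moves" is a list of rows, each a list of 4 numbers: the shift along the tool's x, y, z as a fraction of full scale, then the turn about the tool's z as a fraction of full scale. A call has 1 to 20 rows; each row shifts and turns the commanded pose from where the row before left it, along the tool's axes as they then stand; what a row does not reach is not made up. Full scale, the value 1, is 100 cm for a shift and 0.1 rad for a turn. A row lasts 1/10 s, in which the tool goes at most 50 mm and 8.59 degrees, less where a joint would pass 70% of its speed; a pose out of reach is approached as far as the arm can. A call with a number of a shift or a turn outside -1 to 1 is refused whole. A call with a gripper value outside its range is refused whole. "claw" is the gripper's target within -1 to 1 (fully open at 1, half-way at 0, shut at -1), set as the call begins (left out, the last holds). The fingers move at their own pace and stop on an object; the grip force is fixed at half the most. Time passes only in rows, so rows that do not move let the fingers close. It gives the time, the measured TCP pose, the force and the opening at its end, in the units of the state.
- monitor.get_obs(): the state, without advancing time (a new reading comes with each control period).
- cams.camera(name): name is "scene" or "side" or "wrist"; returns (picture, depth): 400x640x3 uint8, blue, green, red; 400x640 float32, m along the optical axis (not along the pixel's ray), 0 where there is no reading.
- cams.camera_info(name): a dict with "intrinsics" (3x3 intrinsics, pixels), "T" (4x4, takes a point from camera to world coordinates); the wrist camera has in their place "mount" (4x4, takes a point from camera to tool coordinates, whose origin is the TCP and whose axes are the flange's). Camera axes: x right, y up, looking along -z (the intrinsics and any distortion apply to the point x, -y, -z); pixel columns grow to the right and rows downward; lengths in m; the calibration is good to about 2 mm. A picture is of the moment at which its call begins: read the wrist's pose just before it. camera_info takes no time and is no camera call.
- order.job_done(): hands the job in, once; it reports no verdict.
The state is a dict: "clock": time; "joint_pos": joint angles; "joint_vel": joint speeds; "tau": joint torques, N m; "eef_pos": TCP position; "tool_rot": TCP orientation; "ft_force": force on the tool from outside, world axes, zero at the start; "ft_torque": the same for the moment, N m; "grip_width": finger opening in m.
Only numpy, scipy, OpenCV 4.12 (cv2) and the standard library are available. Lean on these libraries where they do the work, as an engineer would, in place of code of your own. Each camera call takes 0.05 s, during which the arm holds its last target.

### The job

Bring the filtration vessel up to pressure: with the fingertips push the open vent lever on its lid right round to its shut stop, across its outlet stub, then push the hand pump's black knob down stroke after stroke, letting its spring bring it up each time, until the indicator pin stands fully out of its collar. Finish with the knob up and the hand clear of everything. The pump alone must raise the pin, so do not touch the pin, lift nothing, and leave the other things on the bench where they are.

Things in the scene. Friction and masses are not known exactly. Their poses are not given: they have to be found in the camera images.
- unit: Pressure filtration unit, fixed. Grey base plate 200 (x) x 420 mm (y), 40 thick; steel pressure vessel in the middle (lid 160 across, lid top at 160 mm, four black hand nuts round its rim up to 174); slim hand pump near the +y end; bottle with disc filter and pipe (to 167 mm) at the -y end. Origin: under the vessel's axis, underside of the plate. Only the pump knob stands higher than 200 mm.
- pump_knob (a point): Middle of the top of the pump's black mushroom knob (47 mm across, flat and slightly crowned, 18 mm thick); moves with the knob. Unpressed it is at 223 mm above the bench, and 145 mm from the vessel's axis along +y of the unit. Its x, y, z axes are those of the unit.
- pump (a joint): How far the plunger is pushed in (m): 0 = fully up, 0.028 = bottomed. Straight down, spring return: 5 N to start, 11 N at the bottom, plus 3 N when delivering and 4 N per 0.1 m/s. With the vent shut each full downstroke (25 mm or more) raises the pin 2 to 4 mm; shallow strokes raise it less or not at all and cannot bring it fully out. It must come up again before the next stroke.
- vent_pivot (a point): Point on the vertical axis of the vent lever, half-way up the lever's thickness, 193 mm above the bench, on top of the vessel's lid. Fixed to the unit, with the unit's axes.
- vent_tip (a point): End of the vent lever, half-way up its thickness: 64 mm from vent_pivot. The lever is a bar with a black sleeve 11 mm wide and 14 mm tall (186 to 200 mm above the bench; sleeve from 22 to 64 mm from the axis). Moves with the lever.
- vent (a joint): Turn of the vent lever (rad), seen from above clockwise as it grows: 0 = open, lever along -y of the unit, over the vent's own outlet stub; 1.57 = shut, at its stop, lever along -x of the unit, across the stub. Stays where left; about 2 N at 45 mm from the axis turns it. While open, pumping does not raise the pin; it seals only in the last fifth of the turn.
- pin (a joint): How far the indicator pin has risen (m): about 0 = sunk, top 2 mm proud of its collar; 0.020 = fully out, top 22 mm proud of the collar. It stays where the pumping has brought it; more pumping than needed leaves it fully out.
- pin_head: The indicator pin, a plain steel pin 10 mm across in a brass collar on the lid. Origin: middle of its top. To be watched, not touched.
- pin_collar (a point): Middle of the top face of the pin's brass collar, 174 mm above the bench; fixed to the unit.
- tube_stand: Bystander: centrifuge tube with a red screw cap, standing in a round blue cone stand 72 mm across; 127 mm tall in all. Origin: centre of its underside.
- dish: Bystander: round pale clear-plastic culture dish with its lid on, 91 mm across, 15 mm tall. Origin: centre of its underside.
- bottle: Bystander: loose clear jar-shaped reagent bottle with a wide blue cap and paper label, 64 mm across, 125 mm tall. Origin: centre of its underside.
- beaker: Bystander: small glass beaker, 62 mm across, 75 mm tall. Origin: centre of its underside.
- spanner: Bystander: steel spanner 130 mm long, about 6 mm thick, lying on the unit's base plate along its front edge. Origin: about its middle, x along it.
- tipbox: Bystander: grey box of pipette tips, 85 x 120 mm, 59 mm tall. Origin: centre of its underside.
- filter_holder: Bystander: spare steel disc filter holder, 62 mm across, 40 mm tall, lying on the bench. Origin: centre of its underside.

How it is judged:
On the way, in this order (a step that is already met when the one before it is completed fails the run):
1. the vent lever is pushed to its shut stop (value of joint vent above 1.35 rad), for 0.2 s.
2. the indicator pin stands fully out (value of joint pin above 0.018 m), for 0.2 s.
At the end, for the whole second after the job is handed in: The vent lever is shut (within 0.22 rad of its stop), the indicator pin is out by at least 18 of its 20 mm, and the plunger is fully up (within 3 mm) and at rest (value of joint vent above 1.35 rad and value of joint pin above 0.018 m and value of joint pump below 0.003 m and velocity of joint pump below 0.01 m/s); the robot touches nothing.
It fails at once if the indicator pin is touched, pulled or lifted by the robot (over 0.5 N) (contact force between any of the arm, the fingers and pin_head above 0.5 N).
It fails at once if one of the bystanders is moved by more than 30 mm (distance of any of tube_stand, dish, bottle, beaker, spanner, tipbox, filter_holder from where it was at the start of the episode above 0.03 m).
It fails at once if one of the bystanders is lifted off by more than 20 mm (height (world z) of any of tube_stand, dish, bottle, beaker, tipbox, filter_holder above 0.02 m or height (world z) of spanner above 0.06 m).
It also fails if it takes over 54 s, if anything falls off the work surface, if the arm or the gripper's body presses on something with over 40 N, if the wrist force passes 120 N, or if a joint passes its speed limit or range.

## Working session

There is one attempt and no reset: what is moved stays moved. The work goes in short steps, Python scripts to look and compute and a tool call to move; the robot and the scene stay as the last step left them, time stands still between calls to the robot, and variables do not carry over. Pictures are saved under pics/ and viewed, and the job is handed in when it is done.

Besides the shell and the picture viewer there is one more tool, called after "Request:" by a JSON object that holds its "api" and its "payload". send_rows: Moves the arm, as the interface text tells. Its arguments: {"type":"object","properties":{"moves":{"type":"array","items":{"type":"array","items":{"type":"number","minimum":-1,"maximum":1}}},"claw":{"type":"number"}},"required":["moves"]}

```bash
ls; mkdir -p pics; python3 - <<'E'
from workcell import monitor,cams,order
import cv2
print(monitor.get_obs())
for n in("scene","side","wrist"):
    i,d=cams.camera(n); cv2.imwrite(f"pics/{n}0.png",i); 
    import numpy as np; np.save(f"pics/{n}0.npy",d); print(n,cams.camera_info(n))
E
```

```text
pics
{'clock': 0.0, 'joint_pos': array([-1.11500835e+00,  2.41443704e-01,  3.72068036e-03,  1.33519062e+00,
       -2.56100929e-05,  1.57080248e+00]), 'joint_vel': array([ 0.00054654, -0.00065367, -0.00075627,  0.00264576, -0.00169476,
        0.00051793]), 'tau': array([ 3.40976885e-04, -3.72317219e+01,  2.52408922e+01,  1.71265175e-02,
       -4.46744252e-05, -1.00383804e-05]), 'eef_pos': array([ 0.2198004 , -0.44839434,  0.23039626]), 'tool_rot': array([ 9.74144505e-01,  2.25923355e-01, -2.51656290e-04, -1.02839327e-03]), 'ft_force': array([ 0.47746489, -0.63739165, -0.28946002]), 'ft_torque': array([-0.02359887,  0.03543489,  0.00536967]), 'grip_width': 0.08553215107367622}
scene {'intrinsics': array([[426.84798207,   0.        , 317.37588507],
       [  0.        , 426.84798207, 197.63098619],
       [  0.        ,   0.        ,   1.        ]]), 'T': array([[-0.00620701, -0.85766916,  0.51416446,  1.29096494],
       [ 0.99994879, -0.00943343, -0.00366433,  0.00961025],
       [ 0.00799312,  0.51411538,  0.85768379,  1.33944124],
       [ 0.        ,  0.        ,  0.        ,  1
[... 266 characters left out ...]
56722227, -0.47392048,  0.67354159,  0.73968219],
       [-0.01253216,  0.82270909,  0.56832447,  0.80560032],
       [ 0.        ,  0.        ,  0.        ,  1.        ]])}
wrist {'intrinsics': array([[321.49528497,   0.        , 318.82175615],
       [  0.        , 321.49528497, 200.62547299],
       [  0.        ,   0.        ,   1.        ]]), 'mount': array([[-7.58132524e-04,  9.56858103e-01,  2.90554637e-01,
         7.49152515e-02],
       [ 9.99999178e-01,  1.02579234e-03, -7.68894336e-04,
        -3.81062659e-04],
       [-1.03377150e-03,  2.90553815e-01, -9.56858094e-01,
        -1.42893238e-01],
       [ 0.00000000e+00,  0.00000000e+00,  0.00000000e+00,
         1.00000000e+00]])}
```

View pics/scene0.png

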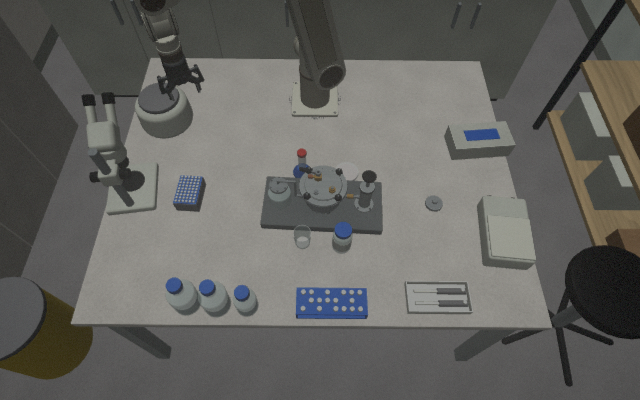

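View pics/side0.png

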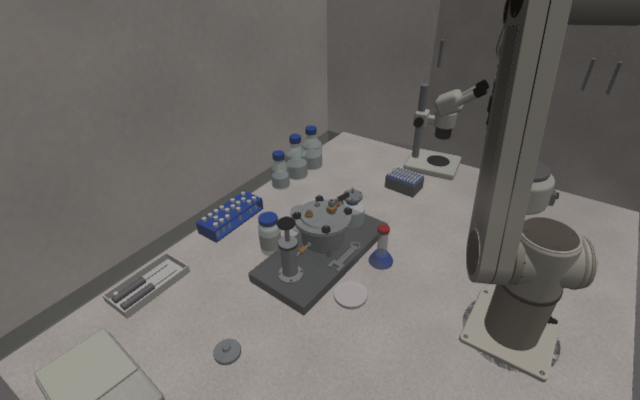

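View pics/wrist0.png

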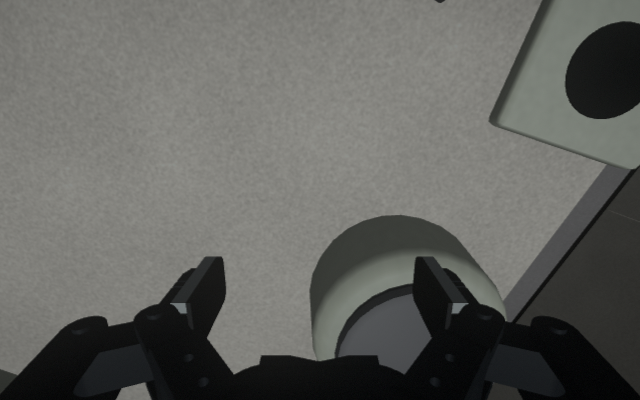

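```bash
python3 - <<'E'
import cv2
i=cv2.imread("pics/scene0.png"); cv2.imwrite("pics/sc.png",cv2.resize(i[140:260,250:400],None,fx=5,fy=5,interpolation=cv2.INTER_CUBIC))
i=cv2.imread("pics/side0.png"); cv2.imwrite("pics/si.png",cv2.resize(i[180:310,240:400],None,fx=4.5,fy=4.5,interpolation=cv2.INTER_CUBIC))
E
```

```text
(no output)
```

View pics/sc.png

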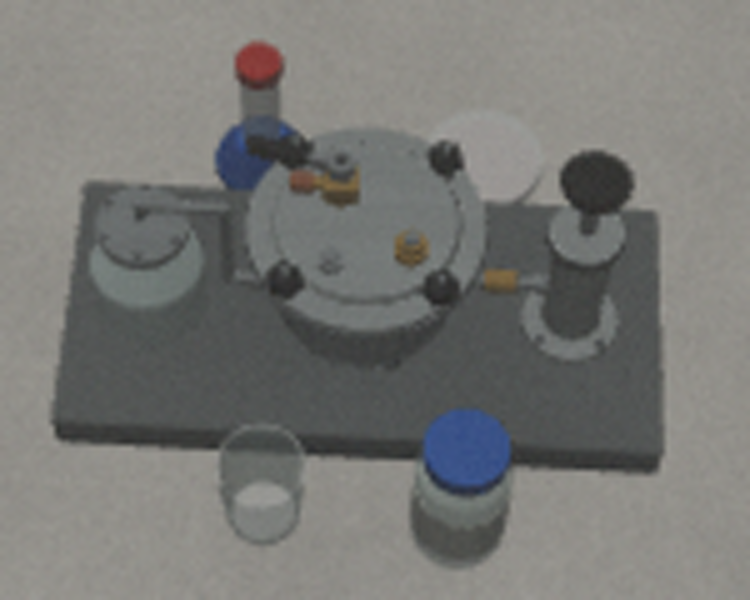

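View pics/si.png

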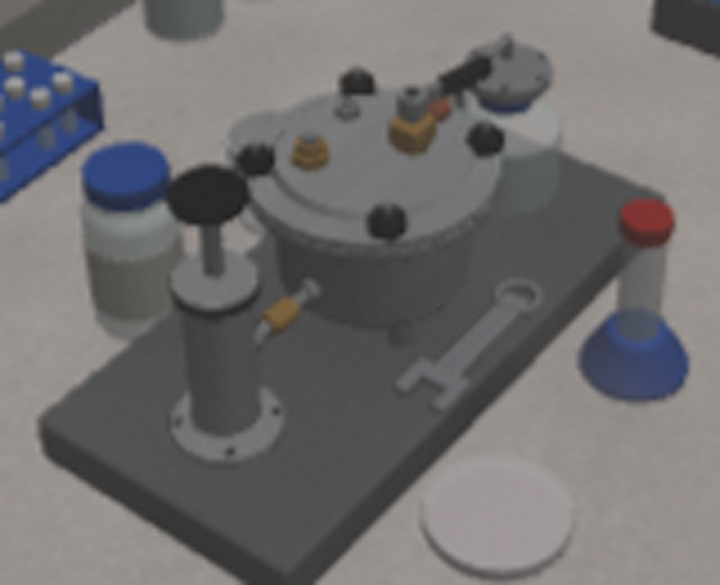

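```bash
cat > h.py <<'E'
import numpy as np, cv2
from workcell import monitor,cams
from scipy.spatial.transform import Rotation as R
def camT(n):
    c=cams.camera_info(n)
    if n=="wrist":
        o=monitor.get_obs(); T=np.eye(4); T[:3,:3]=R.from_quat(o["tool_rot"]).as_matrix(); T[:3,3]=o["eef_pos"]
        return c["intrinsics"],T@c["mount"]
    return c["intrinsics"],c["T"]
def ray(n,uv,KT=None):
    K,T=KT or camT(n)
    d=np.array([(uv[0]-K[0,2])/K[0,0],-(uv[1]-K[1,2])/K[1,1],-1.])
    return T[:3,3],T[:3,:3]@d
def atz(n,uv,z,KT=None):
    o,d=ray(n,uv,KT); return o+d*(z-o[2])/d[2]
def tri(rs):
    A=np.zeros((3,3));b=np.zeros(3)
    for o,d in rs:
        d=d/np.linalg.norm(d);P=np.eye(3)-np.outer(d,d);A+=P;b+=P@o
    p=np.linalg.solve(A,b)
    return p,[np.linalg.norm(np.cross(p-o,d/np.linalg.norm(d))) for o,d in rs]
def proj(n,p,KT=None):
    K,T=KT or camT(n); q=np.linalg.inv(T)@np.r_[p,1]
    return np.array([K[0,2]+K[0,0]*q[0]/-q[2],K[1,2]+K[1,1]*q[1]/q[2]])
E
python3 - <<'E'
from h import *
np.set_printoptions(precision=4,suppress=True)
P=dict(piv=((342,158),(412,95),.205),tip=((250,144),(489,65),.197),knob=((597,181),(208,193),.223),collar=((411,240),(310,143),.176))
for k,(a,b,z) in P.items():
    a=(a[0]/5+250,a[1]/5+140); b=(b[0]/4.5+240,b[1]/4.5+180)
    print(k,tri([ray("scene",a),ray("side",b)]),atz("scene",a,z)[:2],atz("side",b,z)[:2])
for c in [(84,182),(60,428),(660,458),(657,210)]:
    print(atz("scene",(c[0]/5+250,c[1]/5+140),.04))
E
```

```text
piv (array([0.5088, 0.0176, 0.1979]), [np.float64(0.0005021810545738801), np.float64(0.0005021810545739023)]) [0.5132 0.0171] [0.5032 0.0266]
tip (array([ 0.4926, -0.0434,  0.1909]), [np.float64(0.0006483390628443631), np.float64(0.0006483390628442185)]) [ 0.4974 -0.0427] [ 0.4878 -0.0364]
knob (array([0.536 , 0.1786, 0.2155]), [np.float64(0.00030275039498708754), np.float64(0.00030275039498694307)]) [0.5412 0.1777] [0.5294 0.1854]
collar (array([0.5538, 0.0626, 0.1709]), [np.float64(0.00030305871685961283), np.float64(0.00030305871685965354)]) [0.5568 0.0621] [0.5496 0.0684]
[ 0.4236 -0.1702  0.04  ]
[ 0.6253 -0.173   0.04  ]
[0.6439 0.2352 0.04  ]
[0.4432 0.2474 0.04  ]
```

Request:
{"api": "send_rows", "payload": {"moves": [[0.039,-0.026,-0.01,0],[0.039,-0.026,-0.01,0],[0.039,-0.026,-0.01,0],[0.039,-0.026,-0.01,0],[0.039,-0.026,-0.01,0],[0.039,-0.026,-0.01,0],[0.039,-0.026,-0.01,0],[0.039,-0.026,-0.01,0],[0.039,-0.026,-0.01,0],[0.039,-0.026,-0.01,0],[0.039,-0.026,0,0],[0,0,0,0.91],[0,0,0,0.91],[0,0,0,0.91],[0,0,0,0.91],[0,0,0,0.91],[0,0,0,0]], "claw": -1}}

```text
clock: 1.85
eef_pos: [0.4792, -0.0032, 0.331]
tool_rot: [1.0, 0.001, -0.0, -0.0]
ft_force: [0.3, -0.3, 1.2]
grip_width: -0.0001
```

```bash
python3 - <<'E'
from h import *
o=monitor.get_obs(); print(o["clock"],o["eef_pos"],R.from_quat(o["tool_rot"]).as_matrix().round(3),o["grip_width"],o["ft_force"])
K,T=camT("wrist")
i,d=cams.camera("wrist"); cv2.imwrite("pics/w1.png",i); np.savez("pics/w1.npz",K=K,T=T,d=d)
E
```

```text
1.85 [ 0.47923471 -0.00324692  0.33095073] [[ 1.     0.002 -0.001]
 [ 0.002 -1.     0.   ]
 [-0.001 -0.    -1.   ]] -7.459311053850312e-05 [ 0.30962784 -0.26110296  1.20451812]
```

View pics/w1.png

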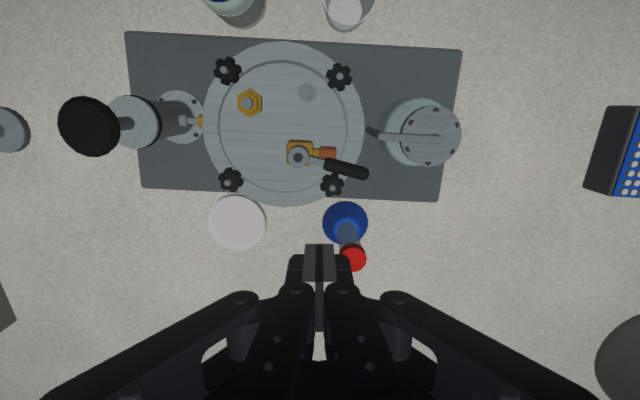

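```bash
python3 - <<'E'
from h import *
np.set_printoptions(precision=4,suppress=True)
i=cv2.imread("pics/w1.png"); cv2.imwrite("pics/w1c.png",cv2.resize(i[60:260,190:410],None,fx=3.6,fy=3,interpolation=cv2.INTER_CUBIC))
z=np.load("pics/w1.npz"); KT=(z["K"],z["T"])
for n,uv,h in [("piv",(298,157),.205),("tip",(368,173),.198),("knob",(88,126),.223),("pin",(250,102),.176),("nut1",(332,184),.174),("nut2",(340,76),.174),("nut3",(227,70),.174),("nut4",(231,180),.174),("red",(353,260),.127)]:
    print(n,atz("w",uv,h,KT))
P=dict(piv=((342,158),(412,95),(298,157)),tip=((250,144),(489,65),(368,173)),knob=((597,181),(208,193),(88,126)),collar=((411,240),(310,143),(250,102)))
for k,(a,b,c) in P.items():
    a=(a[0]/5+250,a[1]/5+140); b=(b[0]/4.5+240,b[1]/4.5+180)
    print(k,tri([ray("scene",a),ray("side",b),ray("w",c,KT)]))
E
```

```text
piv [0.5105 0.0148 0.205 ]
tip [ 0.4954 -0.0457  0.198 ]
knob [0.537  0.1731 0.223 ]
pin [0.5547 0.0583 0.176 ]
nut1 [ 0.4795 -0.0154  0.174 ]
nut2 [ 0.5764 -0.0211  0.174 ]
nut3 [0.5812 0.077  0.174 ]
nut4 [0.4834 0.0812 0.174 ]
red [ 0.3744 -0.0437  0.127 ]
piv (array([0.5091, 0.0165, 0.1974]), [np.float64(0.0010666474727682243), np.float64(0.0008742877113445223), np.float64(0.0012995671150786796)])
tip (array([ 0.4932, -0.0449,  0.1905]), [np.float64(0.0019628552814821504), np.float64(0.00045088872093334675), np.float64(0.0020198870079622703)])
knob (array([0.5362, 0.1785, 0.2154]), [np.float64(0.00033532001386543263), np.float64(0.00039176656105619346), np.float64(0.00031687762730217637)])
collar (array([0.5543, 0.0612, 0.1701]), [np.float64(0.0015363920521729755), np.float64(0.0007695752085585597), np.float64(0.0017887660790500415)])
```

View pics/w1c.png

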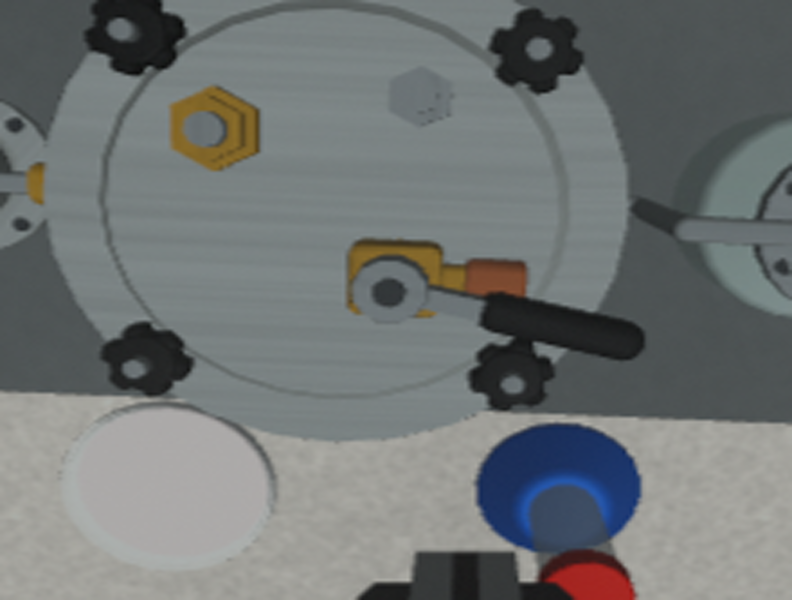

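Request:
{"api": "send_rows", "payload": {"moves": [[0.027,0.019,0,0],[0.027,0.019,0,0],[0,0,0.03,0],[0,0,0.03,0],[0,0,0.03,0],[0,0,0.03,0],[0,0,0.015,0],[0,0,0.012,0],[0,0,0,0],[0,0,0,0]]}}

```text
clock: 2.9
eef_pos: [0.5338, -0.0413, 0.1849]
tool_rot: [1.0, 0.001, 0.0, 0.0]
ft_force: [-0.7, -0.2, 1.5]
grip_width: 0.0001
```

```bash
python3 - <<'E'
from h import *
i,d=cams.camera("side"); j,_=cams.camera("scene"); k,_=cams.camera("wrist")
cv2.imwrite("pics/a1.png",np.vstack([np.hstack([cv2.resize(i[170:270,270:400],(400,300)),cv2.resize(j[130:230,260:390],(400,300))]),cv2.resize(k[100:400,120:520],(400,300)).repeat(2,1)[:, :800]]))
E
```

```text
(no output)
```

View pics/a1.png

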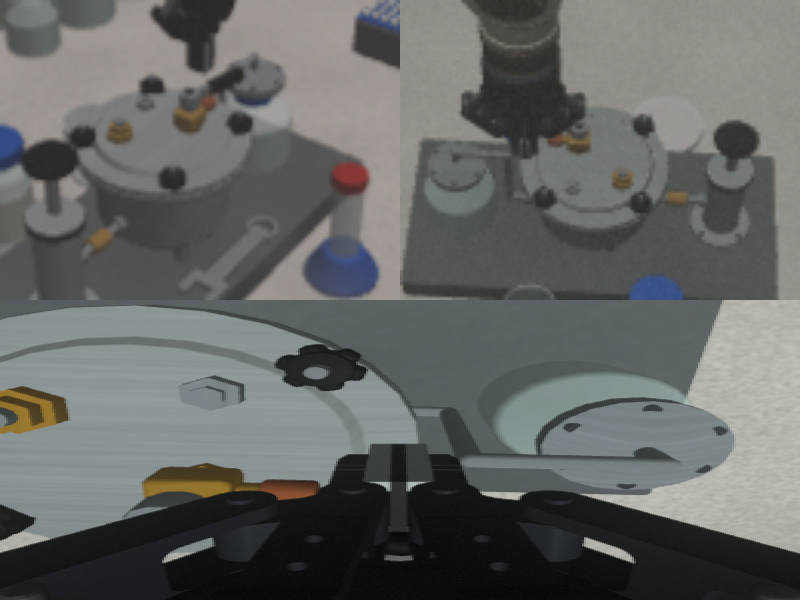

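Request:
{"api": "send_rows", "payload": {"moves": [[-0.009,-0.002,0.001,0],[-0.008,-0.002,0,0],[-0.01,-0.001,0,0],[-0.009,0,0,0],[-0.008,-0.002,0,0],[-0.007,-0.003,0,0],[-0.006,-0.005,0,0],[-0.006,-0.005,0,0],[0,0,0,0]]}}

```text
clock: 3.95
eef_pos: [0.4689, -0.0206, 0.1831]
tool_rot: [1.0, 0.001, -0.001, -0.0]
ft_force: [-0.2, -0.5, -0.1]
grip_width: -0.0001
```

```bash
cat > look.py <<'E'
from h import *
import sys
i,d=cams.camera("side"); j,_=cams.camera("scene")
cv2.imwrite(sys.argv[1],np.hstack([cv2.resize(i[170:270,270:400],(400,300)),cv2.resize(j[130:230,260:390],(400,300))]))
E
python3 look.py pics/a2.png
```

```text
(no output)
```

View pics/a2.png

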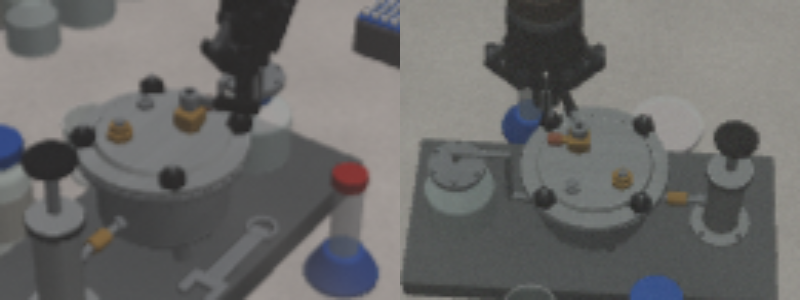

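Request:
{"api": "send_rows", "payload": {"moves": [[-0.004,-0.005,0,0],[-0.003,-0.006,0,0],[-0.002,-0.004,0,0],[-0.001,-0.004,0,0],[0,0,0,0],[0,0,0,0]]}}

```text
clock: 4.65
eef_pos: [0.4602, -0.002, 0.1832]
tool_rot: [1.0, 0.001, -0.0, -0.0]
ft_force: [-0.1, -0.7, 0.6]
grip_width: 0.0004
```

```bash
python3 look.py pics/a3.png
```

```text
(no output)
```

View pics/a3.png

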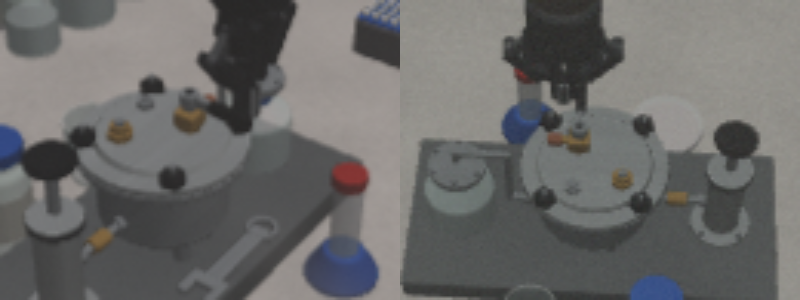

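Request:
{"api": "send_rows", "payload": {"moves": [[0,-0.003,0,0],[0,-0.002,0,0],[0,0,0,0]]}}

```text
clock: 5.05
eef_pos: [0.4602, -0.0016, 0.1833]
tool_rot: [1.0, 0.0, -0.0, 0.003]
ft_force: [-0.1, -10.1, 0.6]
grip_width: 0.0002
```

Request:
{"api": "send_rows", "payload": {"moves": [[0,0.01,0,0],[0,0.012,0,0],[0,0,-0.04,0],[0,0,-0.04,0],[0,0,-0.04,0],[0.01,0,-0.03,0],[0,0,0,0],[0,0,0,0]]}}

```text
clock: 5.85
eef_pos: [0.4707, -0.0212, 0.3334]
tool_rot: [1.0, 0.001, 0.0, -0.001]
ft_force: [0.2, -0.1, 0.6]
grip_width: -0.0001
```

```bash
python3 - <<'E'
from h import *
o=monitor.get_obs();K,T=camT("wrist")
i,d=cams.camera("wrist"); cv2.imwrite("pics/w2.png",i); np.savez("pics/w2.npz",K=K,T=T)
print(o["clock"],o["eef_pos"])
E
```

```text
5.85 [ 0.47074007 -0.02124882  0.33342308]
```

View pics/w2.png

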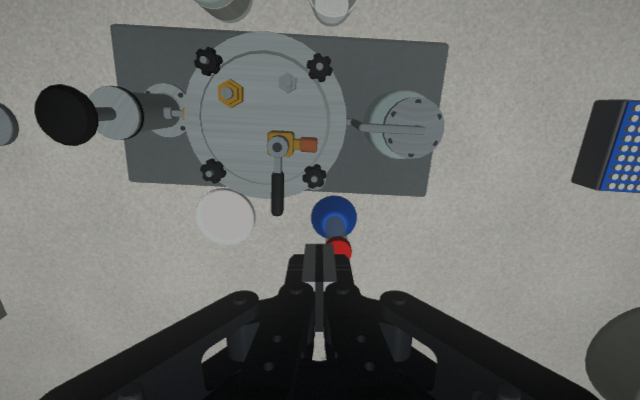

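Request:
{"api": "send_rows", "payload": {"moves": [[0.013,-0.04,0,0],[0.013,-0.04,0,0],[0.013,-0.04,0,0],[0.013,-0.04,0,0],[0.014,-0.038,0,0],[0,0,0.035,0],[0,0,0.035,0],[0,0,0.025,0],[0,0,0,0],[0,0,0,0]]}}

```text
clock: 6.9
eef_pos: [0.5323, 0.0951, 0.2429]
tool_rot: [0.997, 0.068, -0.005, -0.037]
ft_force: [0.2, -0.0, 0.2]
grip_width: 0.0001
```

```bash
cat > look2.py <<'E'
from h import *
import sys
i,d=cams.camera("side"); j,_=cams.camera("scene")
cv2.imwrite(sys.argv[1],np.hstack([cv2.resize(i[170:270,250:380],(400,300)),cv2.resize(j[130:230,280:410],(400,300))]))
E
python3 look2.py pics/b1.png
```

```text
(no output)
```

View pics/b1.png

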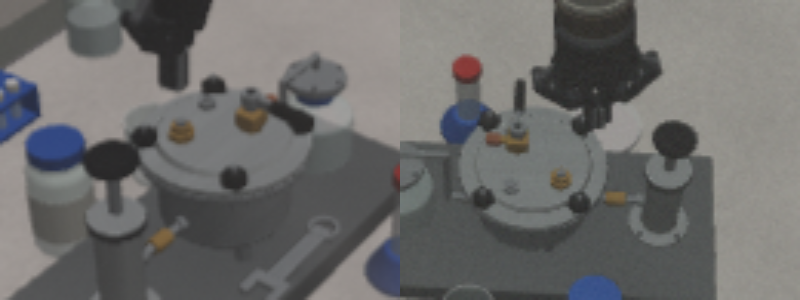

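```bash
python3 - <<'E'
from h import *
o=monitor.get_obs(); print(o["joint_pos"].round(3),o["joint_vel"].round(3),o["eef_pos"],R.from_quat(o["tool_rot"]).as_matrix().round(3),o["ft_force"])
E
```

```text
[0.135 0.319 0.144 1.396 0.075 3.141] [-0.002 -0.008  0.013 -0.004 -0.002  0.001] [0.53386633 0.09531176 0.24514328] [[ 0.991  0.135 -0.009]
 [ 0.135 -0.988  0.074]
 [ 0.001 -0.075 -0.997]] [ 0.06189005  0.30686867 -0.16380097]
```

Request:
{"api": "send_rows", "payload": {"moves": [[0,0,-0.02,-1],[0,0,0,-1],[0,0,0,-1],[0,0,0,-1],[0,0,0,-1],[0,0,0,-1],[0,0,0,-1],[0,0,0,0],[0,0,0,0]]}}

```text
clock: 7.9
eef_pos: [0.534, 0.0938, 0.265]
tool_rot: [0.914, 0.405, 0.011, -0.036]
ft_force: [0.9, -0.5, -0.8]
grip_width: 0.0003
```

```bash
python3 - <<'E'
from h import *
o=monitor.get_obs(); M=R.from_quat(o["tool_rot"]).as_matrix();print(o["joint_pos"].round(3),o["eef_pos"],M.round(3),o["ft_force"])
print(M.T@(np.array([.537,.176,.245])-o["eef_pos"]))
E
```

```text
[0.132 0.313 0.188 1.444 0.075 2.44 ] [0.53404776 0.09384602 0.26504349] [[ 0.672  0.74  -0.009]
 [ 0.739 -0.67   0.074]
 [ 0.049 -0.056 -0.997]] [ 0.87587295 -0.50093995 -0.78975226]
[ 0.06168763 -0.0517217   0.02606216]
```

Request:
{"api": "send_rows", "payload": {"moves": [[0.0205,-0.0172,0.007,0],[0.0205,-0.0172,0.007,0],[0.0205,-0.0172,0.007,0],[0,0,0,0],[0,0,0,0]]}}

```text
clock: 8.4
eef_pos: [0.5362, 0.1758, 0.2489]
tool_rot: [0.913, 0.406, 0.01, -0.036]
ft_force: [-0.9, -0.1, 0.3]
grip_width: -0.0
```

```bash
python3 look2.py pics/b2.png; python3 - <<'E'
from h import *
o=monitor.get_obs(); M=R.from_quat(o["tool_rot"]).as_matrix();print(o["joint_pos"].round(3),o["eef_pos"],M.round(3),o["ft_force"])
print(M.T@(np.array([.537,.176,.228])-o["eef_pos"]), M.T@[0,0,-1])
E
```

```text
[0.275 0.355 0.206 1.412 0.074 2.583] [0.53636395 0.17483352 0.24917772] [[ 0.672  0.741 -0.01 ]
 [ 0.739 -0.669  0.074]
 [ 0.048 -0.057 -0.997]] [-0.03990264 -0.29063614  0.13634686]
[0.00027993 0.0009015  0.02119835] [-0.0476786   0.05717718  0.99722491]
```

View pics/b2.png

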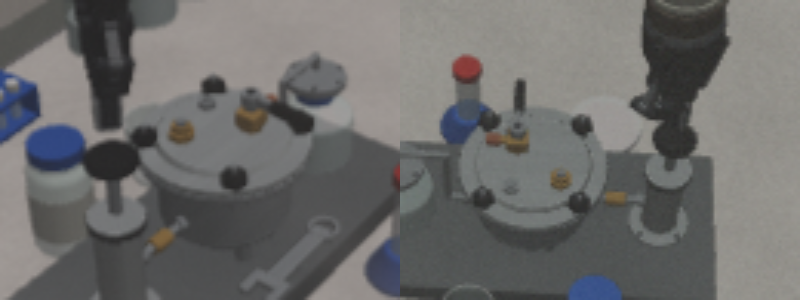

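Request:
{"api": "send_rows", "payload": {"moves": [[0,0.001,0.012,0],[0,0,0.012,0],[0,0.0005,0.01,0],[-0.0005,0.0005,0.01,0],[-0.0005,0.0005,0.009,0],[0,0,0,0],[0,0,0,0]]}}

```text
clock: 9.2
eef_pos: [0.5372, 0.1758, 0.1969]
tool_rot: [0.914, 0.405, 0.011, -0.035]
ft_force: [-2.1, -2.1, 10.0]
grip_width: 0.0002
```

Request:
{"api": "send_rows", "payload": {"moves": [[0,0,0.002,0],[0,0,0,0]]}}

```text
clock: 9.4
eef_pos: [0.5372, 0.1758, 0.1954]
tool_rot: [0.914, 0.405, 0.011, -0.035]
ft_force: [-2.9, -4.5, 12.5]
grip_width: -0.0
```

Request:
{"api": "send_rows", "payload": {"moves": [[0,0,0.002,0],[0,0,0,0]]}}

```text
clock: 9.6
eef_pos: [0.5373, 0.1758, 0.1952]
tool_rot: [0.914, 0.405, 0.012, -0.035]
ft_force: [-6.2, -4.9, 20.7]
grip_width: 0.0001
```

```bash
python3 look2.py pics/b3.png
```

```text
(no output)
```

View pics/b3.png

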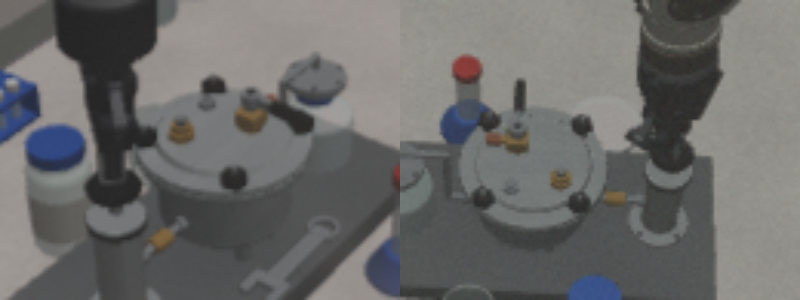

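Request:
{"api": "send_rows", "payload": {"moves": [[0.0005,-0.0006,-0.0115,0],[0.0005,-0.0006,-0.0115,0],[0.0006,-0.0008,-0.0115,0],[0,0,0,0],[0,0,0,0],[-0.0005,0.0006,0.0115,0],[-0.0005,0.0006,0.0115,0],[-0.0006,0.0008,0.0115,0],[0,0,0,0],[0,0,0,0]]}}

```text
clock: 10.7
eef_pos: [0.5372, 0.1774, 0.1951]
tool_rot: [0.913, 0.406, 0.012, -0.036]
ft_force: [-5.5, -2.6, 21.2]
grip_width: -0.0001
```

Request:
{"api": "send_rows", "payload": {"moves": [[0.0005,-0.0006,-0.0115,0],[0.0005,-0.0006,-0.0115,0],[0.0006,-0.0008,-0.0115,0],[0,0,0,0],[0,0,0,0]]}}

```text
clock: 11.2
eef_pos: [0.5364, 0.1771, 0.2255]
tool_rot: [0.913, 0.406, 0.009, -0.036]
ft_force: [0.1, -0.4, -1.0]
grip_width: -0.0002
```

```bash
python3 - <<'E'
from h import *
i,d=cams.camera("side"); j,_=cams.camera("scene")
cv2.imwrite("pics/b4.png",np.hstack([cv2.resize(i[190:240,270:350],(480,300),interpolation=2),cv2.resize(j[170:210,300:350],(375,300),interpolation=2)])[:,:800])
E
```

```text
(no output)
```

View pics/b4.png

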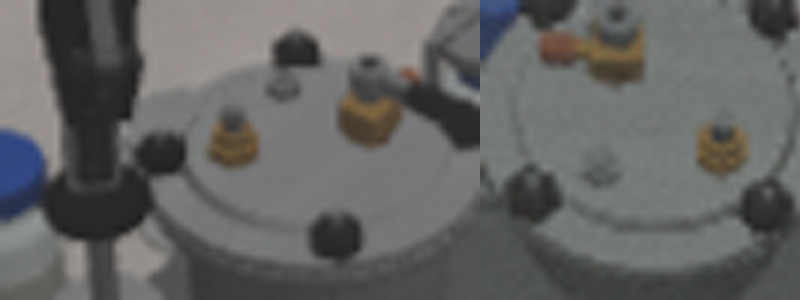

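Request:
{"api": "send_rows", "payload": {"moves": [[-0.0005,0.0006,0.0115,0],[-0.0005,0.0006,0.0115,0],[-0.0006,0.0008,0.0115,0],[0,0,0,0],[0,0,0,0],[0.0005,-0.0006,-0.0115,0],[0.0005,-0.0006,-0.0115,0],[0.0006,-0.0008,-0.0115,0],[0,0,0,0],[0,0,0,0],[-0.0005,0.0006,0.0115,0],[-0.0005,0.0006,0.0115,0],[-0.0006,0.0008,0.0115,0],[0,0,0,0],[0,0,0,0],[0.0005,-0.0006,-0.0115,0],[0.0005,-0.0006,-0.0115,0],[0.0006,-0.0008,-0.0115,0],[0,0,0,0],[0,0,0,0]]}}

```text
clock: 13.3
eef_pos: [0.5363, 0.177, 0.2255]
tool_rot: [0.913, 0.406, 0.009, -0.036]
ft_force: [0.7, 0.2, -1.1]
grip_width: -0.0002
```

Request:
{"api": "send_rows", "payload": {"moves": [[-0.0005,0.0006,0.0115,0],[-0.0005,0.0006,0.0115,0],[-0.0006,0.0008,0.0115,0],[0,0,0,0],[0,0,0,0]]}}

```text
clock: 13.8
eef_pos: [0.537, 0.1772, 0.1951]
tool_rot: [0.913, 0.406, 0.012, -0.036]
ft_force: [-5.4, -2.4, 20.7]
grip_width: 0.0004
```

5 strokes so far, consistent; continuing.

Request:
{"api": "send_rows", "payload": {"moves": [[0.0005,-0.0006,-0.0115,0],[0.0005,-0.0006,-0.0115,0],[0.0006,-0.0008,-0.0115,0],[0,0,0,0],[0,0,0,0],[-0.0005,0.0006,0.0115,0],[-0.0005,0.0006,0.0115,0],[-0.0006,0.0008,0.0115,0],[0,0,0,0],[0,0,0,0],[0.0005,-0.0006,-0.0115,0],[0.0005,-0.0006,-0.0115,0],[0.0006,-0.0008,-0.0115,0],[0,0,0,0],[0,0,0,0],[-0.0005,0.0006,0.0115,0],[-0.0005,0.0006,0.0115,0],[-0.0006,0.0008,0.0115,0],[0,0,0,0],[0,0,0,0]]}}

```text
clock: 15.8
eef_pos: [0.537, 0.1772, 0.1951]
tool_rot: [0.913, 0.406, 0.012, -0.036]
ft_force: [-6.1, -1.9, 21.6]
grip_width: 0.0001
```

Request:
{"api": "send_rows", "payload": {"moves": [[0.0005,-0.0006,-0.0115,0],[0.0005,-0.0006,-0.0115,0],[0.0006,-0.0008,-0.0115,0],[0,0,0,0],[0,0,0,0],[-0.0005,0.0006,0.0115,0],[-0.0005,0.0006,0.0115,0],[-0.0006,0.0008,0.0115,0],[0,0,0,0],[0,0,0,0],[0.0005,-0.0006,-0.0115,0],[0.0005,-0.0006,-0.0115,0],[0.0006,-0.0008,-0.0115,0],[0,0,0,0],[0,0,0,0]]}}

```text
clock: 17.3
eef_pos: [0.5363, 0.177, 0.2253]
tool_rot: [0.913, 0.406, 0.009, -0.036]
ft_force: [-0.6, -0.0, 0.5]
grip_width: -0.0001
```

```bash
python3 - <<'E'
from h import *
i,d=cams.camera("side"); j,_=cams.camera("scene")
cv2.imwrite("pics/b5.png",np.hstack([cv2.resize(i[190:240,270:350],(480,300),interpolation=2),cv2.resize(j[170:210,300:350],(375,300),interpolation=2)])[:,:800])
E
```

```text
(no output)
```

View pics/b5.png

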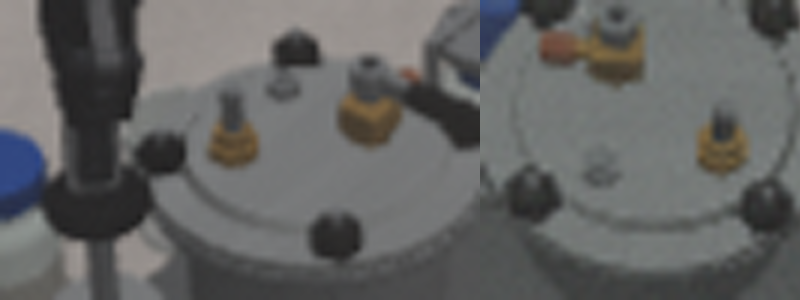

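Request:
{"api": "send_rows", "payload": {"moves": [[-0.0005,0.0006,0.0115,0],[-0.0005,0.0006,0.0115,0],[-0.0006,0.0008,0.0115,0],[0,0,0,0],[0,0,0,0],[0.0005,-0.0006,-0.0115,0],[0.0005,-0.0006,-0.0115,0],[0.0006,-0.0008,-0.0115,0],[0,0,0,0],[0,0,0,0],[-0.0005,0.0006,0.0115,0],[-0.0005,0.0006,0.0115,0],[-0.0006,0.0008,0.0115,0],[0,0,0,0],[0,0,0,0],[0.0005,-0.0006,-0.0115,0],[0.0005,-0.0006,-0.0115,0],[0.0006,-0.0008,-0.0115,0],[0,0,0,0],[0,0,0,0]]}}

```text
clock: 19.4
eef_pos: [0.5363, 0.177, 0.2253]
tool_rot: [0.913, 0.406, 0.009, -0.036]
ft_force: [-0.3, 0.3, -0.3]
grip_width: 0.0003
```

Request:
{"api": "send_rows", "payload": {"moves": [[-0.0005,0.0006,0.0115,0],[-0.0005,0.0006,0.0115,0],[-0.0006,0.0008,0.0115,0],[0,0,0,0],[0,0,0,0],[0.0005,-0.0006,-0.0115,0],[0.0005,-0.0006,-0.0115,0],[0.0006,-0.0008,-0.0115,0],[0,0,0,0],[0,0,0,0],[-0.0005,0.0006,0.0115,0],[-0.0005,0.0006,0.0115,0],[-0.0006,0.0008,0.0115,0],[0,0,0,0],[0,0,0,0],[0.0005,-0.0006,-0.0115,0],[0.0005,-0.0006,-0.0115,0],[0.0006,-0.0008,-0.0115,0],[0,0,0,0],[0,0,0,0]]}}

```text
clock: 21.4
eef_pos: [0.5363, 0.177, 0.2253]
tool_rot: [0.913, 0.406, 0.009, -0.036]
ft_force: [0.8, 0.3, 0.1]
grip_width: -0.0
```

```bash
python3 - <<'E'
from h import *
i,d=cams.camera("side"); j,_=cams.camera("scene")
cv2.imwrite("pics/b6.png",np.hstack([cv2.resize(i[190:240,270:350],(480,300),interpolation=2),cv2.resize(j[170:210,300:350],(375,300),interpolation=2)])[:,:800])
E
```

```text
(no output)
```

View pics/b6.png

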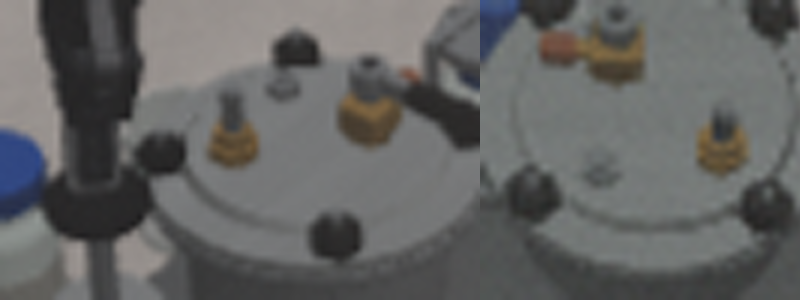

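Request:
{"api": "send_rows", "payload": {"moves": [[0.001,-0.001,-0.03,0],[0.001,-0.001,-0.04,0],[-0.04,0,-0.02,0],[-0.04,0,0,0],[-0.02,0,0,0],[0,0,0,0],[0,0,0,0]]}}

```text
clock: 22.2
eef_pos: [0.4706, 0.0993, 0.3111]
tool_rot: [0.913, 0.405, 0.01, -0.036]
ft_force: [1.2, -0.6, 0.3]
grip_width: -0.0002
```

```bash
python3 - <<'E'
from h import *
o=monitor.get_obs();K,T=camT("wrist")
i,d=cams.camera("wrist"); cv2.imwrite("pics/w3.png",i); np.savez("pics/w3.npz",K=K,T=T)
print(o["clock"],o["eef_pos"],o["joint_pos"].round(2))
c=np.array([.5543,.0612])
for h in (.174,.176,.194,.196): print(h,proj("w",[*c,h],(K,T)))
a,_=cams.camera("side"); b,_=cams.camera("scene")
cv2.imwrite("pics/s3.png",np.vstack([np.hstack([a,])]))
cv2.imwrite("pics/c3.png",b)
E
```

```text
22.2 [0.47055917 0.09931555 0.31113128] [0.16 0.18 0.13 1.52 0.08 2.47]
0.174 [428.46530606 167.1147958 ]
0.176 [429.09809405 167.44800306]
0.194 [435.21687809 170.66997196]
0.196 [435.94770133 171.05480165]
```

View pics/w3.png

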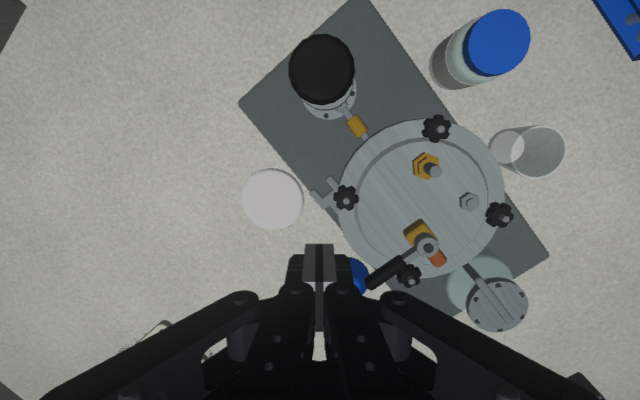

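View pics/s3.png

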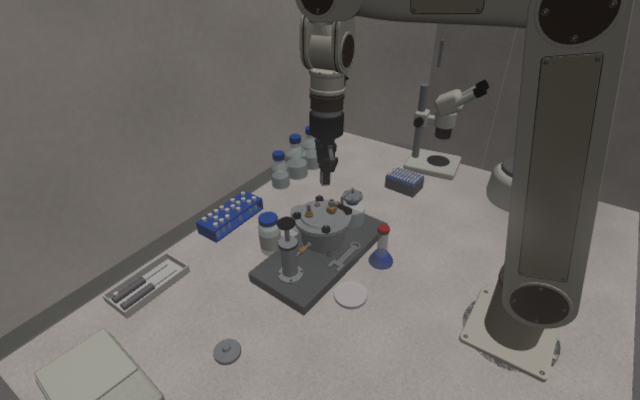

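```bash
python3 - <<'E'
from h import *
i=cv2.imread("pics/w3.png");a=cv2.imread("pics/side0.png");b=cv2.imread("pics/s3.png")
f=lambda m:cv2.resize(m,(400,300),interpolation=2)
cv2.imwrite("pics/m.png",np.vstack([np.hstack([f(a[200:230,290:330]),f(b[200:230,290:330])]),np.hstack([f(i[150:186,406:454]),f(i[225:300,350:450])])]))
E
```

```text
(no output)
```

View pics/m.png

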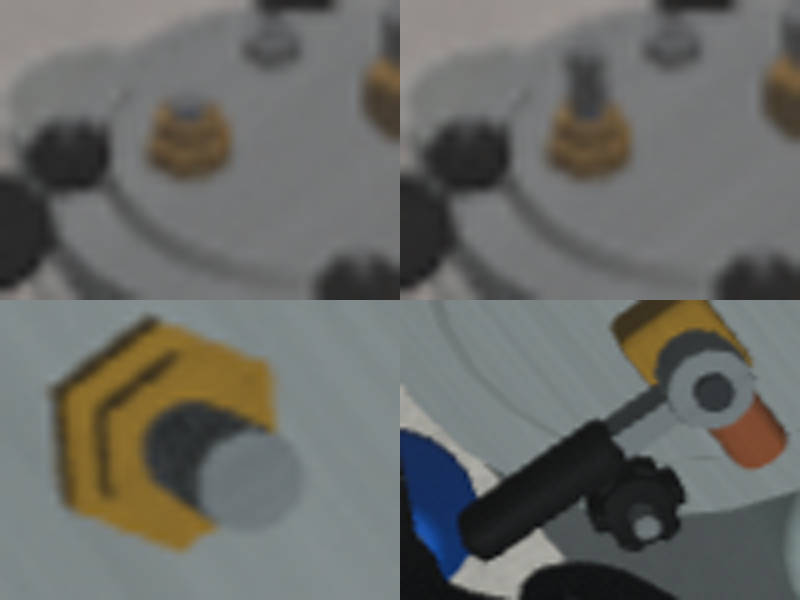

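```bash
python3 - <<'E'
from h import *
z=np.load("pics/w3.npz");KT=(z["K"],z["T"])
for h in (.174,.176,.186,.192,.194,.196): print(h,proj("side",[.5543,.0612,h]),proj("scene",[.5543,.0612,h]),proj("w",[.5543,.0612,h],KT))
i,_=cams.camera("scene");a=cv2.imread("pics/scene0.png")
f=lambda m:cv2.resize(m,(400,300),interpolation=2)
cv2.imwrite("pics/m2.png",np.hstack([f(a[175:205,312:352]),f(i[175:205,312:352])]))
E
```

```text
0.174 [309.09852562 210.50080333] [331.8806229  187.67398147] [428.46530606 167.1147958 ]
0.176 [309.07265542 209.91279269] [331.90365034 187.34279952] [429.09809405 167.44800306]
0.186 [308.94247156 206.95380929] [332.0196536  185.67443369] [432.39918337 169.18625808]
0.192 [308.86368851 205.16312837] [332.08995628 184.66333647] [434.49684862 170.29082595]
0.194 [308.83731428 204.56366152] [332.11350861 184.32460539] [435.21687809 170.66997196]
0.196 [308.81088314 203.96290114] [332.13712038 183.98501962] [435.94770133 171.05480165]
```

View pics/m2.png

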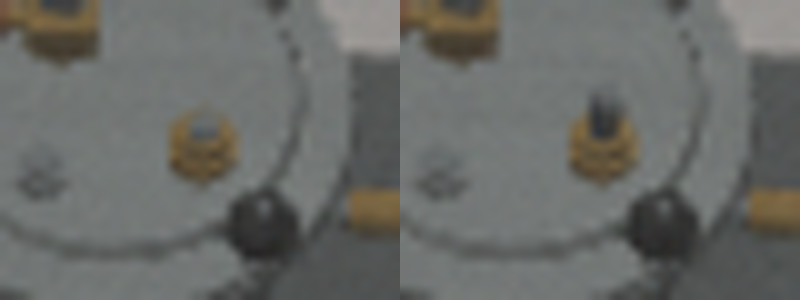

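Request:
{"api": "send_rows", "payload": {"moves": [[0,0.04,0,0],[0,0.04,0,0],[0,0.04,0,0],[0,0,0,0],[0,0,0,0]]}}

```text
clock: 22.9
eef_pos: [0.56, 0.019, 0.303]
tool_rot: [0.913, 0.405, 0.009, -0.037]
ft_force: [-0.9, 1.0, -0.7]
grip_width: 0.0001
```

```bash
python3 - <<'E'
from h import *
KT=camT("wrist")
i,d=cams.camera("wrist"); cv2.imwrite("pics/w4.png",i); np.savez("pics/w4.npz",K=KT[0],T=KT[1])
p=proj("w",[.5543,.0612,.185],KT); print(p)
x,y=int(p[0])-24,int(p[1])-18; print(x,y)
f=lambda m:cv2.resize(m,(400,300),interpolation=2)
j=cv2.imread("pics/w3.png")
cv2.imwrite("pics/m3.png",np.hstack([f(j[150:186,406:454]),f(i[y:y+36,x:x+48])]))
E
```

```text
[288.18337634 169.51887289]
264 151
```

View pics/m3.png

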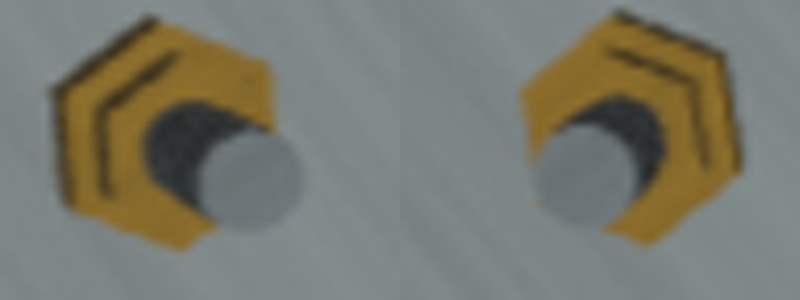

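```bash
python3 - <<'E'
from h import *
g=lambda n:(lambda z:(z["K"],z["T"]))(np.load(f"pics/{n}.npz"))
A,B=g("w3"),g("w4");s=8.333
for n,a,b in [("top",(251,180),(185,176)),("base",(193,150),(215,146))]:
    print(n,tri([ray("",(406+a[0]/s,150+a[1]/s),A),ray("",(264+b[0]/s,151+b[1]/s),B)]))
E
```

```text
top (array([0.55411827, 0.06084519, 0.19623402]), [np.float64(1.8981861262907038e-05), np.float64(1.898186126290549e-05)])
base (array([0.55401662, 0.06081709, 0.17616839]), [np.float64(1.908509550882567e-05), np.float64(1.908509550889943e-05)])
```

Request:
{"api": "send_rows", "payload": {"moves": [[-0.03,0,-0.03,0],[-0.03,0,-0.03,0],[0,0,0,0],[0,0,0,0],[0,0,0,0]]}}

```text
clock: 23.45
eef_pos: [0.5196, -0.0287, 0.3611]
tool_rot: [0.913, 0.406, 0.01, -0.036]
ft_force: [0.0, 0.2, -1.0]
grip_width: -0.0
```

```bash
python3 look2.py pics/f.png; python3 -c "
from workcell import order,monitor
o=monitor.get_obs();print(o['clock'],o['eef_pos'],o['ft_force'])
print(order.job_done())"
```

```text
23.55 [ 0.51968034 -0.02869832  0.36045306] [ 0.42695372 -0.37768881  0.14769644]
the job is handed in; nothing more can be done
None
```

View pics/f.png

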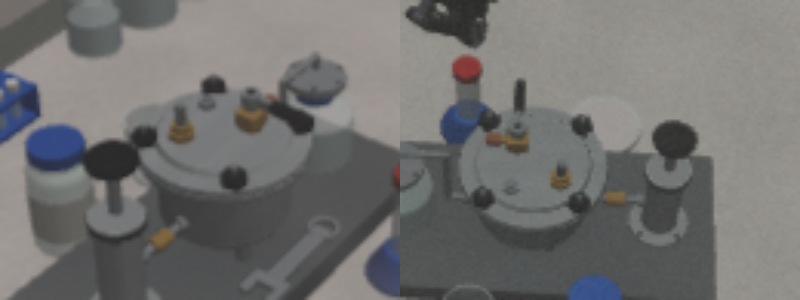

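The vent lever is shut, the indicator pin is fully out, and the job was handed in at about 23.5 s of the 54 s allowed.

- **Vent lever:** I pushed it round with the closed fingertips until it stopped moving and the side force rose to about 10 N. From above it then stood across the outlet stub.
- **Pumping:** I gave 12 full strokes, bottoming at a tip height of 195 mm, against 223 mm with the knob up. The pin looked the same after stroke 12 as after stroke 8.
- **Pin height:** Triangulated from two wrist views, the pin top stands at 196.2 mm. That is about 20 mm above the collar face as measured (176.2 mm) and 22 mm above its stated 174 mm. An earlier, coarser estimate from the blurred side picture came out lower, at about 15 mm, and I took the wrist measurement as the better one.
- **At hand-in:** The knob was up and the hand was about 360 mm above the bench, with wrist force near zero. The bystanders visible in the last pictures looked unmoved; I did not measure their positions.
- **What went wrong:** On the way to the pump the last joint reached its limit, so the arm stopped short and tilted about 4°. I turned the tool back and corrected the moves for the tilt, so the strokes still bottomed fully.

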